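# Hose connector from the spring-flap dispenser into the soaking jug

### The arm

A 6-joint arm with a two-finger parallel gripper is mounted at the origin on the work surface. World frame = base frame: x ahead of the robot, y to its left, z up, the work surface at z = 0. Lengths are in m, angles in rad, forces in N, time in s.
With the tool pointing down it reaches from about 0.325 to 1 m from the base axis. Payload 5.1 kg.
Tool frame: the origin (TCP) lies between the finger pads; the fingertips stand 19 mm ahead of it and the grasp point (between the pads) is the TCP; z points along the fingers, y is the line along which they close (so a half turn about z gives the same grasp; the last joint's range is limited). The gripper opens to 85 mm and grips with 20 to 120 N. Pads are 22 mm wide; open, the fingers measure 114 mm over their backs; the gripper's body (76 mm by 85 mm) begins 54 mm behind the grasp point. The pads swing forward as they close: fully open they stand 13 mm farther back than shut.
Start: joints at [1.076, 0.124, 1.65, -0, 1.367, -0.083], TCP at [0.26, 0.596, 0.213] pointing down, gripper open.
Joint ranges: [-2.61, 2.61], [-1.02, 2.33], [0.03, 2.71], [-1.35, 4.49], [0.32, 2.68], [-2.91, 2.91]. Speed limits (rad/s): [2.57, 2.57, 3.14, 3.14, 3.14, 3.14].

### API

Orientations are given as a unit quaternion [w, x, y, z].
In Python, from plant import robot gives the robot as it stands. The module is installed in compiled form; this text tells all that it offers.
- The arm moves only by the tool drive_tool, never from a script. Its argument "targets" is text: rows parted by semicolons, each of 4 numbers parted by spaces: the shift along the tool's x, y, z in units of 0.5 m (1.0 is 0.5 m), then the turn about the tool's z in units of 60 degrees (1.0 is 60 degrees). A call has 1 to 12 rows; each row shifts and turns the commanded pose from where the row before left it, along the tool's axes as they then stand; what a row does not reach is not made up. A row lasts 1/8 s, in which the tool goes at most 62.5 mm and 10.7 degrees, less where a joint would pass 70% of its speed; a pose out of reach is approached as far as the arm can. A call with a number of a shift or a turn outside -1 to 1 is refused whole. A call with a gripper value outside its range is refused whole. "grip" is the gripper's target within -1 to 1 (shut at 1, half-way at 0, fully open at -1), set as the call begins (left out, the last holds). The fingers move at their own pace and stop on an object; the grip force is fixed at half the most. Time passes only in rows, so rows that do not move let the fingers close. It gives the time, the measured TCP pose, the force, the opening and the grip force at its end, in the units of the state.
- robot.read_state(): the state, without advancing time (a new reading comes with each control period).
- robot.grab_frame(name): name is "scene" or "top"; returns the picture (480x640x3 uint8, red, green, blue); there is no depth.
- robot.get_calibration(name): a dict with "camera_matrix" (3x3 intrinsics, pixels), "camera_from_world" (4x4, takes a point from world to camera coordinates). Camera axes: x right, y up, looking along -z (the intrinsics and any distortion apply to the point x, -y, -z); pixel columns grow to the right and rows downward; lengths in m; the calibration is good to about 2 mm. A picture is of the moment at which its call begins. get_calibration takes no time and is no camera call.
- robot.close_job(): hands the job in; it is judged then, once.
The state is a dict: "t": time; "qpos": joint angles; "qd": joint speeds; "joint_torque": joint torques, N m; "position": TCP position; "orientation": TCP orientation; "contact_force": force on the tool from outside, world axes, zero at the start; "torque": the same for the moment, N m; "width": opening from 0.0 (shut) to 1.0 (fully open); "gripper_force": force on a finger pad.
Only numpy, scipy, OpenCV 4.12 (cv2) and the standard library are available. Lean on these libraries where they do the work, as an engineer would, in place of code of your own. Each camera call takes 0.05 s, during which the arm holds its last target. There are 200 camera calls.

### The job

Take the brass hose connector out of the spring-flap dispenser, holding the flap open with your hand while you grip it, lift it out so that the flap springs shut again, and put it in the steel jug to soak. Leave the jug standing upright where it is, and do not disturb the vase.

Things in the scene. Friction and masses are not known exactly. Their poses are not given: they have to be found in the camera images.
- connector: Brass hose connector upright under the flap's roof, axis about 16 mm inside the lip: 60 mm tall, collar 36 mm across up to 15 mm, then barrel 30 mm across up to 54 mm; 0.12 kg. Origin: centre of its underside, z up. It stands on the fixed dispenser's floor plate (6 mm above the shelf; side cheeks 144 mm apart, 17 mm high; stop tab 30 mm wide, 18 mm high just beyond the connector).
- flap_lip (a point): Middle of the flap's free lip. Bent flap 120 mm wide: panel 82 mm high hinged at its foot 6 mm above the shelf, then a roof over the connector to the lip, 50 mm out, 76 mm up (93 at most when swung); open below. Closed: x level, from panel out past the lip, y along it, z up. Fingers lowered beyond the lip, then moved level along -x, swing it open; its spring resists with 1.5 to 3 N and shuts it.
- jug: Stainless steel jug, open top, on the shelf: 105 mm tall, 128 mm across the rim, 108 mm across the foot, wall 3 mm, bottom 4 mm thick; wire handle at its -x side, below the rim, reaching 100 mm from the axis, small pouring lip at +x; 0.5 kg. Origin: centre of its underside; z up.
- vase: short white ceramic vase standing on the shelf, 100 mm tall, 92 mm across the belly, mouth 62 mm: a bystander. Origin: centre of its underside; z up.
There are look-alikes about, which are no part of the job. Leave any blue, green or purple look-alike of the jug alone.

How it is judged:
By the outcome, as a careful person would: the job done as asked, in the order asked, and still so for the second after the job is handed in, with the robot touching nothing.
It also fails if it takes over 38 s, if anything falls off the work surface, if the arm or the gripper's body presses on something with over 40 N, if the wrist force passes 120 N, or if a joint passes its speed limit or range.

## Working session

There is one attempt and no reset: what is moved stays moved. The work goes in short steps, Python scripts to look and compute and a tool call to move; the robot and the scene stay as the last step left them, time stands still between calls to the robot, and variables do not carry over. Pictures are saved under pics/ and viewed, at most 10 in all, crops included, and the job is handed in when it is done.

Besides the shell and the picture viewer there is one more tool, called after "Request:" in YAML: its name, and indented under it one key for each argument. drive_tool: Moves the arm, as the interface text tells. Its arguments: {"type":"object","properties":{"targets":{"type":"string"},"grip":{"type":"number"}},"required":["targets"]}

```bash
mkdir -p pics; python3 - <<'E'
from plant import robot
import cv2,numpy as np
np.set_printoptions(precision=4,suppress=True)
for n in("scene","top"):
    cv2.imwrite(f"pics/{n}0.png",robot.grab_frame(n)[:,:,::-1])
    c=robot.get_calibration(n);print(n,c)
print(robot.read_state())
E
```

```text
scene {'camera_matrix': array([[458.2536,   0.    , 326.0825],
       [  0.    , 458.2536, 238.8923],
       [  0.    ,   0.    ,   1.    ]]), 'camera_from_world': array([[-0.1822,  0.9832,  0.0062,  0.2354],
       [-0.6868, -0.1318,  0.7148,  0.3072],
       [ 0.7036,  0.126 ,  0.6993, -1.3011],
       [ 0.    ,  0.    ,  0.    ,  1.    ]])}
top {'camera_matrix': array([[470.1406,   0.    , 318.1139],
       [  0.    , 470.1406, 240.8449],
       [  0.    ,   0.    ,   1.    ]]), 'camera_from_world': array([[-0.0144, -0.9999,  0.0056, -0.135 ],
       [ 0.9805, -0.013 ,  0.1959, -0.5608],
       [-0.1958,  0.0083,  0.9806, -0.9066],
       [ 0.    ,  0.    ,  0.    ,  1.    ]])}
{'t': 0.1, 'qpos': array([ 1.0764,  0.1244,  1.6515,  0.    ,  1.3675, -0.0826]), 'qd': array([-0.0003, -0.0017, -0.0013, -0.0013,  0.0036, -0.0021]), 'joint_torque': array([  0.0005, -42.4933, -36.6652,   0.    ,   0.0039,   0.    ]), 'position': array([0.2599, 0.5951, 0.2119]), 'orientation': array([-0.0003,  0.2044,  0.9789, -0.0009]), 'contact_force': array([ 0.8897,  0.3236, -0.3258]), 'torque': array([ 0.0472, -0.0618, -0.0202]), 'gripper_force': 0.0, 'width': 1.0025165518686163}
```

View pics/scene0.png

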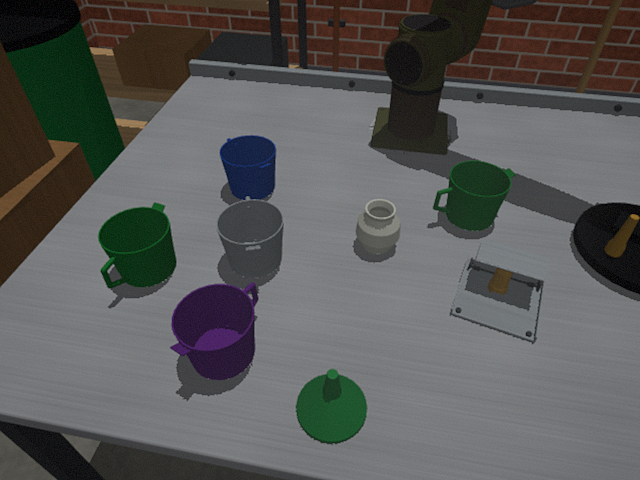

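View pics/top0.png

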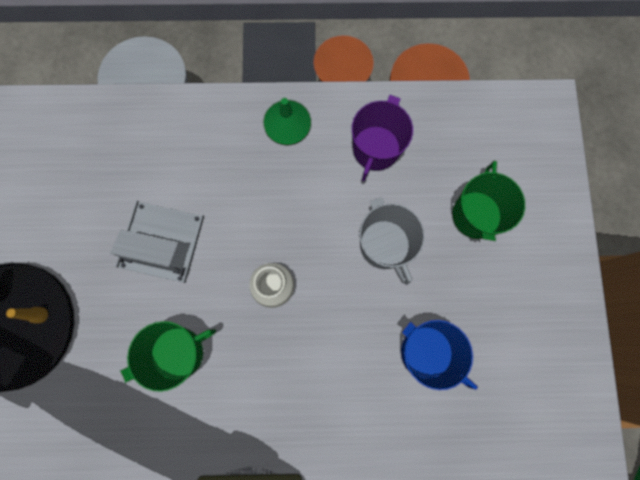

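The scene camera shows the steel jug at about (250,238), the vase at (378,228), and the dispenser at (500,292) with brass under its flap. In the top view these are at about (390,237), (272,284) and (160,242). The blue, green and purple jugs are look-alikes, and only the grey one fits the description. I'll enlarge the dispenser and jug to confirm.

```bash
cat > h.py <<'E'
from plant import robot
import cv2,numpy as np
np.set_printoptions(precision=4,suppress=True)
C={n:robot.get_calibration(n) for n in("scene","top")}
def proj(n,p):
    T=C[n]["camera_from_world"];q=T[:3,:3]@np.array(p,float)+T[:3,3];q=q*[1,-1,-1]
    u=C[n]["camera_matrix"]@q;return u[:2]/u[2]
def ray(n,uv):
    T=C[n]["camera_from_world"];d=np.linalg.inv(C[n]["camera_matrix"])@[*uv,1]
    d=T[:3,:3].T@(d*[1,-1,-1]);return -T[:3,:3].T@T[:3,3],d/np.linalg.norm(d)
def atz(n,uv,z):
    o,d=ray(n,uv);return o+d*(z-o[2])/d[2]
def tri(a,b):
    A=[];B=[]
    for n,uv in(("scene",a),("top",b)):
        o,d=ray(n,uv);P=np.eye(3)-np.outer(d,d);A.append(P);B.append(P@o)
    x=np.linalg.lstsq(np.vstack(A),np.hstack(B),rcond=None)[0]
    return x,proj("scene",x)-a,proj("top",x)-b
E
python3 - <<'E'
from h import *
a=cv2.imread("pics/scene0.png");b=cv2.imread("pics/top0.png")
A=cv2.resize(a[235:345,440:560],None,fx=5,fy=5,interpolation=cv2.INTER_CUBIC)
B=cv2.resize(b[190:290,100:220],None,fx=5,fy=5,interpolation=cv2.INTER_CUBIC)
cv2.imwrite("pics/dA.png",A);cv2.imwrite("pics/dB.png",B)
J=np.hstack([cv2.resize(a[190:290,205:305],(390,390)),cv2.resize(b[190:290,340:440],(390,390))])
cv2.imwrite("pics/j.png",J)
print(proj("scene",[.26,.596,.213]),proj("top",[.26,.596,.213]))
print(tri((378,208),(272,278)))
E
```

```text
[723.485  135.1772] [-145.5922  412.7097]
(array([ 0.4777, -0.0507,  0.1046]), array([-1.3135, -0.0006]), array([-1.34  ,  0.1347]))
```

View pics/dA.png

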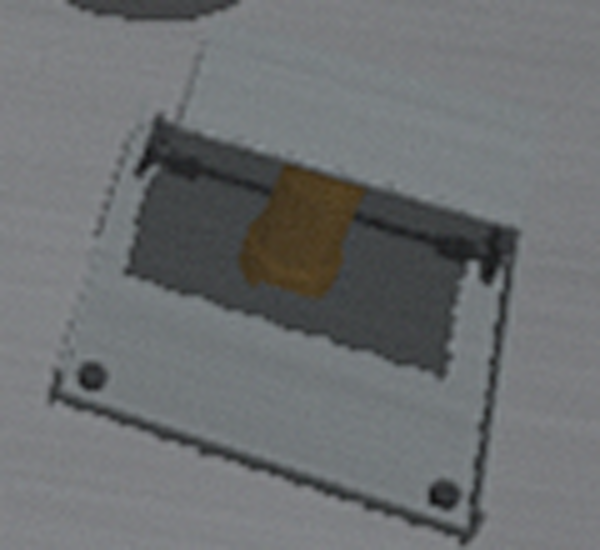

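View pics/dB.png

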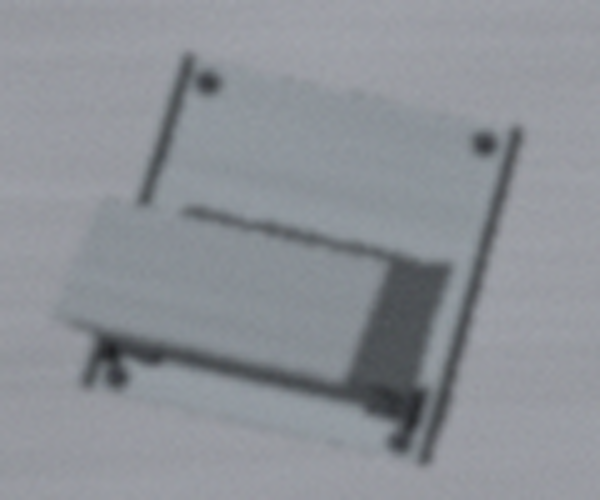

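View pics/j.png

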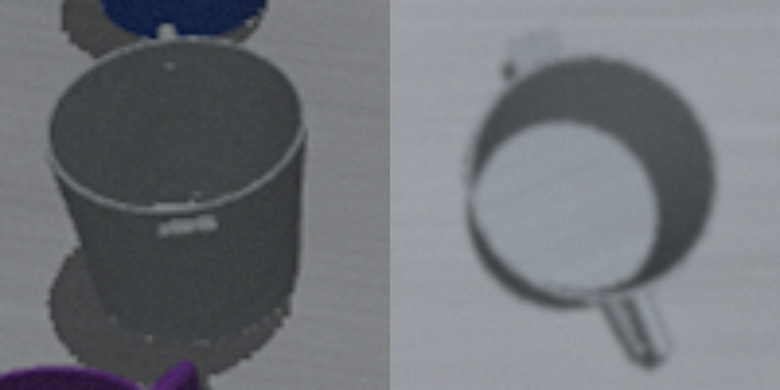

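The dispenser crops show the closed flap. In the scene view the lip runs (160,118)–(518,230) and the connector stands under it, with the brass collar at (240–340, 250–295). In the top view the lip runs (390,262)–(100,200), facing +x. The jug crop confirms the uncoloured steel jug with a wire handle, at about (250,222) in scene and (392,236) in top. Next I'll triangulate these points.

```bash
python3 - <<'E'
from h import *
s=lambda x,y:(440+x/5-.4,235+y/5-.4); t=lambda x,y:(100+x/5-.4,190+y/5-.4)
L=[]
for n,a,b in[("lipR(-y)",s(160,118),t(390,262)),("lipL(+y)",s(518,230),t(100,200)),("boltR",s(92,377),t(485,144)),("boltL",s(444,494),t(207,82)),("jug",(250.4,222),(391.9,236.4))]:
    r=tri(a,b);L.append(r[0]);print(n,*r)
m=(L[0]+L[1])/2;y=L[1]-L[0];print("mid",m,np.linalg.norm(y[:2]))
for y in(L[1]-L[0],L[3]-L[2]):
    y=y/np.linalg.norm(y[:2]); X=np.array([y[1],-y[0],0]);print("X",X,np.degrees(np.arctan2(X[1],X[0])))
# connector predicted
for d in(.012,.016,.020):
    c=m-d*X; print(c, *[ (proj("scene",[c[0]+.018*X[0]*k,c[1]+.018*X[1]*k,z])-[440,235])*5 for k,z in((1,.006),(0,.06))])
print("brass collar front bottom crop(285,297) at z=.006:",atz("scene",s(285,297),.006), "corners", atz("scene",s(243,270),.014),atz("scene",s(340,290),.014))
R=robot.read_state();print(R["position"],R["orientation"])
E
```

```text
lipR(-y) [0.5554 0.1354 0.0796] [ 1.013  -0.0752] [0.9286 0.0146]
lipL(+y) [0.5833 0.2562 0.0753] [-0.1328  0.0125] [-0.1146 -0.0111]
boltR [0.6218 0.1213 0.0069] [-0.7717  0.0192] [-0.6509 -0.0083]
boltL [0.6511 0.2426 0.0077] [-0.5448  0.0222] [-0.4326 -0.0406]
jug [ 0.5569 -0.2856  0.0982] [-0.8219 -0.1127] [-0.7816  0.2032]
mid [0.5694 0.1958 0.0775] 0.1240164719633497
X [ 0.9743 -0.2251  0.    ] -13.010373176127988
X [ 0.9721 -0.2347  0.    ] -13.571514171553584
[0.5577 0.1986 0.0775] [280.0974 307.721 ] [327.2236 180.351 ]
[0.5538 0.1996 0.0775] [281.837  300.1486] [328.8708 172.9404]
[0.5499 0.2005 0.0775] [283.5663 292.6215] [330.5077 165.5756]
brass collar front bottom crop(285,297) at z=.006: [0.5686 0.196  0.006 ] corners [0.5652 0.1787 0.014 ] [0.5683 0.2141 0.014 ]
[0.2599 0.5951 0.2119] [-0.0003  0.2044  0.9789 -0.0009]
```

Request:
drive_tool:
  targets: "0 0 0 -0.171; -0.085 -0.0635 0 0; -0.085 -0.0635 0 0; -0.085 -0.0635 0 0; -0.085 -0.0635 0 0; -0.085 -0.0635 0 0; -0.085 -0.0635 0 0; -0.085 -0.0635 0 0; -0.085 -0.0635 0 0; -0.085 -0.0635 0 0; -0.085 -0.0635 0 0; 0 0 0 0"
  grip: -1

```text
t: 1.6
position: [0.6019, 0.1857, 0.2122]
orientation: [-0.0, 0.118, 0.993, -0.0]
contact_force: [-0.4, 0.7, 0.2]
width: 0.999
gripper_force: 0.0
```

Request:
drive_tool:
  targets: "0 0.005 0.08 0; 0 0 0.08 0; 0 0 0.08 0; 0 0 0.05 0; 0 0 0.037 0; 0 0 0 0"

```text
t: 2.35
position: [0.5995, 0.1913, 0.0478]
orientation: [-0.002, 0.116, 0.993, -0.001]
contact_force: [-0.3, 0.4, -0.2]
width: 0.999
gripper_force: 0.0
```

```bash
python3 - <<'E'
from h import *
a=robot.grab_frame("scene")[:,:,::-1];b=robot.grab_frame("top")[:,:,::-1]
A=cv2.resize(a[205:345,440:560],None,fx=3.3,fy=3.3,interpolation=cv2.INTER_CUBIC)
B=cv2.resize(b[165:305,100:220],None,fx=3.3,fy=3.3,interpolation=cv2.INTER_CUBIC)
cv2.imwrite("pics/p1.png",np.hstack([A,B]))
s=robot.read_state();print(s["position"],s["contact_force"])
p=s["position"];T=[p[0],p[1],p[2]-.019]
print((proj("scene",T)-[440,205])*3.3,(proj("top",T)-[100,165])*3.3)
E
```

```text
[0.6016 0.1916 0.0505] [ 0.1532 -0.0258 -0.2576]
[195.673  309.5309] [195.719  198.9205]
```

View pics/p1.png

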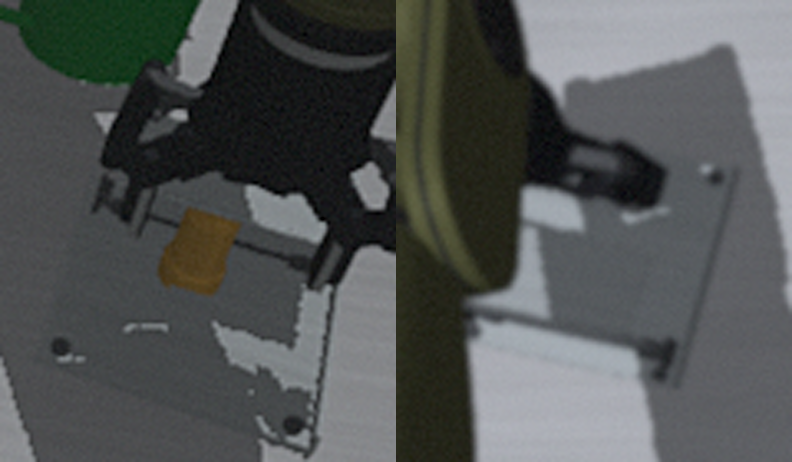

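The scene crop shows brass at (200,250) and the gripper in front of the lip. The fingertips are near (130,215) and (325,270), close to the hinge brackets. I'll compare those with where the tips should project.

```bash
python3 - <<'E'
from h import *
p=np.array([.6005,.1913,0]);Y=np.array([.23,.973,0]);X=np.array([.973,-.23,0])
for z in(.03,.045,.07):
  for k in(-.05,.05):
    q=p+k*Y+[0,0,z];print(z,k,(proj("scene",q)-[440,205])*3.3,(proj("top",q)-[100,165])*3.3)
s=robot.read_state();print(s["position"],s["orientation"],s["qpos"])
print(ray("top",(0,0))[0],ray("scene",(0,0))[0])
a=robot.grab_frame("scene")[:,:,::-1]
g=cv2.convertScaleAbs(a,alpha=2.2,beta=20)[170:330,430:570]
g=cv2.resize(g,None,fx=3.7,fy=3.7,interpolation=cv2.INTER_CUBIC)
for z in(.03,.045):
  for k in(-.05,.05):
    q=proj("scene",p+k*Y+[0,0,z]);cv2.circle(g,tuple(((q-[430,170])*3.7).astype(int)),4,(0,0,255),-1)
for k in(-.06,.06): 
    q=proj("scene",np.array([.5694,.1958,.0775])+k*Y);cv2.circle(g,tuple(((q-[430,170])*3.7).astype(int)),4,(0,255,0),-1)
cv2.imwrite("pics/p2.png",g)
E
```

```text
0.03 -0.05 [103.0916 280.7341] [272.2378 217.7399]
0.03 0.05 [288.5781 339.4268] [121.686 184.675]
0.045 -0.05 [109.2611 263.4844] [265.6311 212.5806]
0.045 0.05 [297.3705 322.3317] [112.8452 179.039 ]
0.07 -0.05 [119.8946 233.7537] [254.1664 203.6275]
0.07 0.05 [312.5425 292.8326] [ 97.506  169.2601]
[0.6016 0.1916 0.0505] [0.0007 0.1159 0.9933 0.0003] [ 0.2232  0.231   1.817   0.0001  1.0922 -1.1152]
[ 0.3703 -0.1347  0.9996] [ 1.1693 -0.027   0.6888]
```

View pics/p2.png

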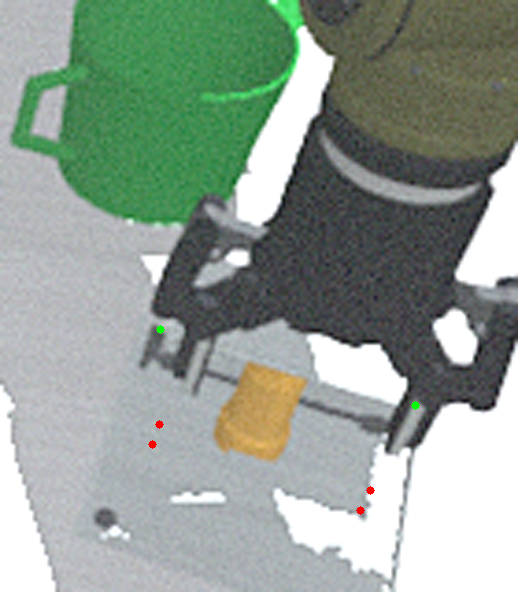

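The flap is still shut and the gripper is in front of it. I'll move level along -X in two stages and check the force.

Request:
drive_tool:
  targets: "0.02 -0.006 0 0; 0.02 0 0 0; 0.02 0 0 0; 0.02 0 0 0; 0 0 0 0"

```text
t: 3.12
position: [0.5609, 0.1977, 0.0497]
orientation: [0.0, 0.116, 0.993, 0.0]
contact_force: [-1.1, 0.3, -0.2]
width: 0.998
gripper_force: 0.0
```

```bash
python3 - <<'E'
from h import *
p=np.mean([robot.read_state()["position"]],0);s=robot.read_state();print(s["position"],s["contact_force"])
a=robot.grab_frame("scene")[:,:,::-1]
g=cv2.convertScaleAbs(a,alpha=2.2,beta=20)[190:330,430:570]
g=cv2.resize(g,None,fx=4.2,fy=4.2,interpolation=cv2.INTER_CUBIC)
cv2.imwrite("pics/p3.png",g)
E
```

```text
[0.5609 0.1977 0.0497] [-1.0879  0.2998 -0.2022]
```

View pics/p3.png

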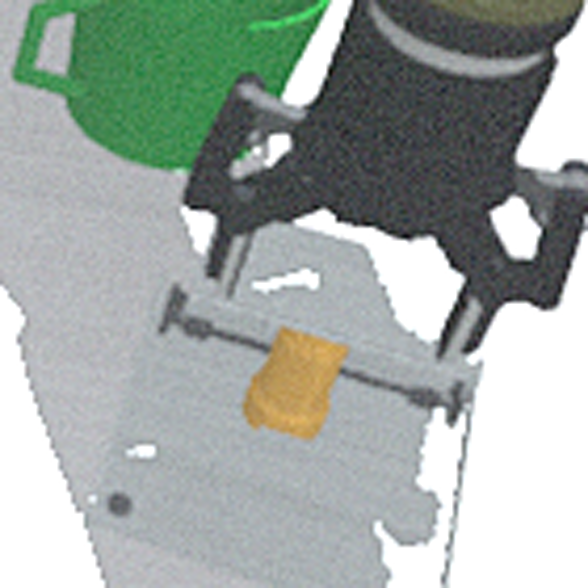

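```bash
python3 - <<'E'
from h import *
for P,uv in(((.601,.1915),(510,283)),((.5609,.1977),(510.7,268))):
    for z in(.045,.07,.08,.09,.1): print(z,proj("scene",[*P,z])-uv, atz("scene",uv,z))
a=robot.grab_frame("top")[:,:,::-1].copy();cv2.imwrite("pics/t3.png",a)
# numeric: change vs initial in region near -y finger
b=cv2.imread("pics/top0.png")
for z in(.045,.09):
  for k in(-.05,.05): print(z,k,proj("top",np.array([.5609,.1977,z])+k*np.array([.23,.973,0])))
g=a.max(2)
for r in range(195,262,4): print(r,g[r,130:215:4])
E
```

```text
0.045 [-8.7427 10.837 ] [0.5718 0.2095 0.045 ]
0.07 [-4.8507  1.8596] [0.595  0.2003 0.07  ]
0.08 [-3.2462 -1.8414] [0.6043 0.1967 0.08  ]
0.09 [-1.6133 -5.6079] [0.6135 0.193  0.09  ]
0.1 [ 0.0487 -9.4416] [0.6228 0.1893 0.1   ]
0.045 [-7.8703  9.6564] [0.5332 0.2145 0.045 ]
0.07 [-4.0736  0.635 ] [0.5579 0.2052 0.07  ]
0.08 [-2.5099 -3.0805] [0.5678 0.2014 0.08  ]
0.09 [-0.9194 -6.8595] [0.5777 0.1976 0.09  ]
0.1 [  0.6984 -10.7037] [0.5875 0.1939 0.1   ]
0.045 -0.05 [176.5567 248.2097]
0.045 0.05 [129.9012 237.8926]
0.09 -0.05 [169.9299 244.0781]
0.09 0.05 [121.0831 233.2871]
195 [ 46 178 178 177 179 182 180 180 183 182 181 179 180 180 179 174 156 165
 176 174 173 176]
199 [ 24 171 175 180 181 181 180 186 182 182 183 183 176 160 116 102  96 109
 177 178 180 179]
203 [ 17 133 124 158 172 176 180 179 179 157 130 106  99  99  97 100  98  97
 169 176 177 177]
207 [ 24  58 145  88 136 102 116  97  98  96  95  98  98  98  98  97  98  98
 139 177 179 177]
211 [ 20  28  50 167 109  90  93  92  94  91  92  92  96  93  96  96  97  96
 112 173 179 178]
215 [ 38  30  22  80 111  92  91  92  9
[... 400 characters left out ...]
2  95  93 101  78
  98  98 171 176]
235 [ 33  25  22  19  25  78  83  80  79  33  20  47  88  94  94 132  95  79
  98  97 140 177]
239 [ 34  25  19  25  35  50  24  44  43  30  19  25  85  93  91  93  96  91
 100 102 105 179]
243 [ 35  61  71  69  39  31  33  25  20  12  18  24  90  93  93  93  84  95
  98 100  99 175]
247 [ 35 143  92  94  92 113 135 131  71  48  30  44  95  97  93  93  77  96
  97  97  98 161]
251 [ 37 145  92  94  91  94  93  92  89  89  90  88  94  94  94  93  84  99
  99  98  98 139]
255 [ 38 155 100  91  89  89  91  92  92  92  91  94  93  96  95  87  94  95
  98 100  97 106]
259 [ 33 106  97  91  93  93  91  91  94  91  90  95  96  92  94  78  96  97
  93  99  96 100]
```

```bash
python3 - <<'E'
from h import *
X=np.array([.973,-.23,0])
print("knuckle tri",tri((475.2,238.8),(177,241)))
p=np.array([.601,.1915,.050])
for dz in(0,.03): print("body front-bottom",proj("scene",p+.038*X+[0,0,.054+dz]),proj("scene",p+[0,0,.054+dz]),"obs 508,256")
for d in range(6):
    pass
print(robot.read_state()["position"])
E
```

```text
knuckle tri (array([0.5491, 0.1284, 0.1214]), array([-1.3286,  0.1076]), array([-1.2356, -0.0343]))
body front-bottom [507.5152 287.7832] [510.7218 272.0057] obs 508,256
body front-bottom [512.8065 275.8171] [515.9282 259.9964] obs 508,256
[0.5614 0.1975 0.0496]
```

The flap is still shut and the fingertips look about 25–30 mm higher than the reading implies, so they are over the roof. I'll back out beyond the lip, go lower, and re-measure.

Request:
drive_tool:
  targets: "0 0 -0.02 0; -0.04 0 0 0; -0.04 0 0 0; -0.032 0 0 0; 0 0 0.02 0; 0 0 0.02 0; 0 0 0.02 0; 0 0 0 0"

```text
t: 4.22
position: [0.6143, 0.1844, 0.0276]
orientation: [-0.002, 0.116, 0.993, -0.001]
contact_force: [-0.8, -0.3, 0.1]
width: 0.994
gripper_force: 0.0
```

```bash
python3 - <<'E'
from h import *
s=robot.read_state();p=s["position"];print(p,s["contact_force"])
a=robot.grab_frame("scene")[:,:,::-1];b=robot.grab_frame("top")[:,:,::-1]
f=lambda im,r,c:cv2.resize(cv2.convertScaleAbs(im,alpha=2.2,beta=20)[r:r+145,c:c+100],None,fx=4,fy=4,interpolation=cv2.INTER_CUBIC)
A=f(a,200,455);B=f(b,160,105)
Y=np.array([.23,.973,0])
for z in(p[2]-.006,p[2]+.02):
  for k in(-.05,.05):
    q=(proj("scene",[p[0]+k*Y[0],p[1]+k*Y[1],z])-[455,200])*4;cv2.circle(A,tuple(q.astype(int)),3,(0,0,255),-1)
    q=(proj("top",[p[0]+k*Y[0],p[1]+k*Y[1],z])-[105,160])*4;cv2.circle(B,tuple(q.astype(int)),3,(0,0,255),-1)
cv2.imwrite("pics/p4.png",np.hstack([A,B]))
E
```

```text
[0.6143 0.1844 0.0276] [-0.8112 -0.2887  0.0802]
```

View pics/p4.png

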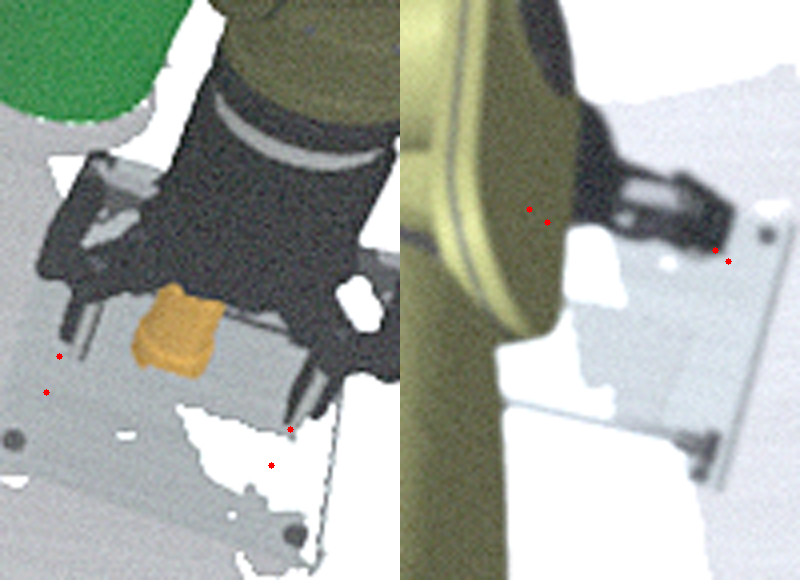

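The picture shows the connector at (175,335) and fingertips at about (80,358) and (295,435). They match the upper dots, so the open tips are about 20 mm above the TCP reading, with a small +y offset. I'll work out the offset between tool and reading.

```bash
python3 - <<'E'
from h import *
X=np.array([.973,-.23]);Y=np.array([.23,.973])
def off(uv,P,z):
    d=atz("scene",uv,z)[:2]-P;return d@X,d@Y
for P,zr,uv in(((.601,.1915),.0495,(510,283)),((.5611,.1976),.0497,(510.7,268)),((.6143,.1844),.0276,(501.9,299))):
    print([np.round(off(uv,P,zr+d),4) for d in(.015,.02,.025,.03)])
print("knuckle mid",[np.round(off((518.4,250.7),(.5611,.1976),z),4) for z in(.11,.121,.13)])
s=robot.read_state()["position"];d=s[:2]-[.5525,.1998];print(s,d@X,d@Y)
E
```

```text
[array([-0.0133,  0.008 ]), array([-0.0084,  0.0073]), array([-0.0034,  0.0066]), array([0.0015, 0.0058])]
[array([-0.0104,  0.0073]), array([-0.0052,  0.0067]), array([0.0001, 0.006 ]), array([0.0053, 0.0053])]
[array([-0.0053,  0.007 ]), array([-0.0007,  0.0063]), array([0.0039, 0.0057]), array([0.0085, 0.005 ])]
knuckle mid [array([-0.0109,  0.0078]), array([0.0015, 0.0062]), array([0.0117, 0.0048])]
[0.6156 0.1846 0.0293] 0.06489617079639386 -0.00024008949762965845
```

Request:
drive_tool:
  targets: "0 -0.012 0.018 0; 0.02 0 0 0; 0.02 0 0 0; 0.02 0 0 0; 0.02 0 0 0; 0.012 0 0 0; 0 0 0 0"

```text
t: 5.2
position: [0.5705, 0.1897, 0.0215]
orientation: [0.001, 0.116, 0.993, 0.0]
contact_force: [2.9, -0.0, 2.1]
width: 0.999
gripper_force: 1.5
```

Request:
drive_tool:
  targets: "0.014 0 0 0; 0.012 0 0 0; 0.012 0 0 0; 0 0 0 0"

```text
t: 5.7
position: [0.5506, 0.1937, 0.0203]
orientation: [-0.0, 0.116, 0.993, -0.0]
contact_force: [3.7, -0.8, 1.0]
width: 1.004
gripper_force: 0.9
```

```bash
python3 - <<'E'
from h import *
s=robot.read_state();p=s["position"];print(p,s["contact_force"])
a=robot.grab_frame("scene")[:,:,::-1]
A=cv2.resize(cv2.convertScaleAbs(a,alpha=2.2,beta=20)[210:330,440:570],None,fx=4.5,fy=4.5,interpolation=cv2.INTER_CUBIC)
cv2.imwrite("pics/p5.png",A)
E
```

```text
[0.5506 0.1937 0.0203] [ 3.6894 -0.8092  0.9959]
```

View pics/p5.png

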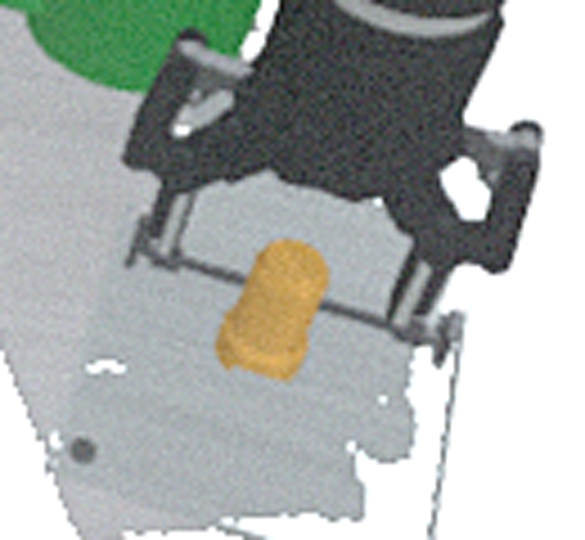

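The flap is now held open. The whole connector shows at (275,310), between the fingertips at (170,255) and (400,320). Closing the gripper.

Request:
drive_tool:
  targets: "0 0 0 0; 0 0 0 0; 0 0 0 0; 0 0 0 0; 0 0 0 0; 0 0 0 0; 0 0 0 0; 0 0 0 0"
  grip: 1

```text
t: 6.75
position: [0.5513, 0.1934, 0.0207]
orientation: [-0.0, 0.116, 0.993, -0.0]
contact_force: [1.8, -0.2, 5.3]
width: 0.327
gripper_force: 59.2
```

Request:
drive_tool:
  targets: "0 0 -0.012 0; 0 0 -0.012 0; -0.02 0 -0.01 0; -0.03 0 0 0; -0.03 0 0 0; -0.03 0 0 0; -0.03 0 0 0; 0 0 0 0"

```text
t: 7.75
position: [0.6207, 0.1772, 0.0376]
orientation: [0.0, 0.116, 0.993, 0.0]
contact_force: [-0.7, 0.4, -2.5]
width: 0.33
gripper_force: 59.6
```

Request:
drive_tool:
  targets: "0 0 -0.055 0; 0 0 -0.055 0; 0 0 -0.055 0; 0 0 -0.055 0; 0 0 -0.055 0; 0 0 -0.055 0; 0 0 0 0"

```text
t: 8.62
position: [0.6207, 0.178, 0.2056]
orientation: [0.003, 0.116, 0.993, 0.001]
contact_force: [0.3, -0.4, -2.1]
width: 0.33
gripper_force: 59.7
```

```bash
cat > br.py <<'E'
from h import *
def brass(n):
    a=robot.grab_frame(n);cv2.imwrite(f"pics/last_{n}.png",a[:,:,::-1])
    h=cv2.cvtColor(a,cv2.COLOR_RGB2HSV);m=cv2.inRange(h,(12,140,50),(25,255,255))
    k,_,st,ce=cv2.connectedComponentsWithStats(m)
    return [(st[i].tolist(),ce[i].round(1).tolist()) for i in range(1,k) if st[i][4]>25]
E
python3 - <<'E'
from br import *
for n in C: print(n,brass(n))
s=robot.read_state();p=s["position"];print(p,proj("scene",[p[0],p[1]+.006,p[2]+.01]))
a=cv2.imread("pics/scene0.png").astype(int);b=cv2.imread("pics/last_scene.png").astype(int)
# lip edge: column-wise strongest vertical gradient near lip line
for c in(476,482,488,520,530,538):
    r0=258.6+(c-472)*.31; r=np.arange(int(r0)-12,int(r0)+12)
    print(c,[int(r[np.argmax(np.abs(np.diff(i[r[0]:r[-1]+2,c].sum(1))))]) for i in(a,b)])
E
```

```text
scene [([113, 25, 93, 64, 1961], [153.8, 53.9]), ([193, 41, 14, 17, 39], [200.5, 49.5]), ([0, 52, 10, 13, 39], [3.8, 59.1]), ([0, 64, 55, 126, 2000], [18.9, 132.8]), ([172, 73, 16, 17, 40], [181.1, 81.4]), ([0, 129, 5, 13, 28], [1.6, 135.6]), ([69, 146, 17, 14, 72], [76.7, 152.9]), ([29, 159, 65, 72, 1173], [59.9, 191.5]), ([16, 195, 9, 11, 27], [19.5, 198.6]), ([22, 206, 12, 10, 44], [26.6, 210.7]), ([0, 211, 42, 68, 837], [16.7, 240.1]), ([510, 210, 32, 42, 707], [526.5, 230.7]), ([605, 214, 35, 44, 620], [621.6, 237.1]), ([36, 225, 9, 12, 31], [39.6, 230.2])]
top [([121, 189, 27, 14, 126], [134.6, 196.0]), ([605, 285, 10, 9, 27], [609.6, 289.4]), ([630, 292, 10, 11, 29], [635.2, 297.0]), ([616, 305, 10, 13, 31], [620.5, 311.4]), ([613, 313, 17, 17, 47], [622.0, 321.9]), ([632, 324, 8, 12, 28], [635.0, 329.6]), ([629, 353, 10, 8, 27], [633.4, 356.0]), ([628, 372, 12, 14, 46], [632.7, 379.1])]
[0.6188 0.1776 0.2016] [526.9258 232.7945]
476 [260, 255]
482 [262, 268]
488 [264, 254]
520 [273, 273]
530 [276, 276]
538 [279, 279]
```

The connector is held and the flap is back at its closed line. Moving over the jug.

Request:
drive_tool:
  targets: "-0.0089 -0.0942 0 0; -0.0089 -0.0942 0 0; -0.0089 -0.0942 0 0; -0.0089 -0.0942 0 0; -0.0089 -0.0942 0 0; -0.0089 -0.0942 0 0; -0.0089 -0.0942 0 0; -0.0089 -0.0942 0 0; -0.0089 -0.0942 0 0; -0.0089 -0.0942 0 0; 0 0 0 0; 0 0 0 0"

```text
t: 10.22
position: [0.5533, -0.2903, 0.2005]
orientation: [-0.001, 0.116, 0.993, 0.001]
contact_force: [-0.8, -0.5, -1.8]
width: 0.327
gripper_force: 59.9
```

```bash
python3 - <<'E'
from br import *
S=brass("scene")
S=[x for x in S if 205<x[1][0]<330 and x[1][1]>120];print(S)
p=robot.read_state()["position"];print(p)
print(proj("scene",[.5569,-.2856,p[2]+.01]))
for x in S:print(atz("scene",x[1],p[2]+.01))
E
```

```text
[([230, 153, 23, 37, 472], [239.7, 172.9])]
[ 0.5536 -0.2899  0.2009]
[242.4492 173.8987]
[ 0.555  -0.2912  0.2109]
```

Request:
drive_tool:
  targets: "0 0.01 0.06 0; 0 0 0.06 0; 0 0 0.06 0; 0 0 0.06 0; 0 0 0.05 0; 0 0 0.03 0; 0 0 0.024 0; 0 0 0 0"

```text
t: 11.28
position: [0.555, -0.2856, 0.0299]
orientation: [-0.001, 0.116, 0.993, 0.0]
contact_force: [0.5, 0.7, -1.8]
width: 0.331
gripper_force: 59.8
```

Request:
drive_tool:
  targets: "0 0 0 0; 0 0 0 0; 0 0 0 0; 0 0 0 0; 0 0 0 0; 0 0 0 0"
  grip: -0.15

```text
t: 12.02
position: [0.5556, -0.2862, 0.0308]
orientation: [0.0, 0.116, 0.993, -0.0]
contact_force: [2.1, 1.8, 1.6]
width: 0.579
gripper_force: 0.0
```

Request:
drive_tool:
  targets: "0 0 -0.02 0; 0 0 -0.04 0; 0 0 -0.06 0; 0 0 -0.08 0; 0 0 -0.08 0; 0 0 -0.08 0; 0 0 -0.06 0; 0.06 0.06 0 0; 0.1 0.06 0 0; 0.1 0.06 0 0; 0.06 0.06 0 0; 0 0 0 0"

```text
t: 13.52
position: [0.4262, -0.1312, 0.2421]
orientation: [0.001, 0.115, 0.993, -0.001]
contact_force: [0.5, -0.9, 0.9]
width: 0.578
gripper_force: 0.0
```

```bash
python3 - <<'E'
from br import *
S=[x for x in brass("scene") if 200<x[1][0]<560 and x[1][1]>120];T=[x for x in brass("top") if 340<x[1][0]<440];print(S,T)
s=robot.read_state();print(s["t"],s["position"],s["contact_force"])
for z in(.02,.034,.064):print(proj("scene",[.556,-.287,z]),proj("top",[.556,-.287,z]))
for n,(r,c,h,w) in dict(scene=(195,210,90,85),top=(190,345,90,85)).items():
    a=cv2.imread(f"pics/{n}0.png",0);b=cv2.imread(f"pics/last_{n}.png",0)
    t=b[r-10:r+h+10,c-10:c+w+10];res=cv2.matchTemplate(t,a[r:r+h,c:c+w],cv2.TM_CCOEFF_NORMED);_,v,_,l=cv2.minMaxLoc(res);print("jug",n,v,l)
for n,(r,c,h,w) in dict(scene=(195,350,65,55),top=(258,245,55,55)).items():
    a=cv2.imread(f"pics/{n}0.png",0);b=cv2.imread(f"pics/last_{n}.png",0)
    t=b[r-10:r+h+10,c-10:c+w+10];res=cv2.matchTemplate(t,a[r:r+h,c:c+w],cv2.TM_CCOEFF_NORMED);_,v,_,l=cv2.minMaxLoc(res);print("vase",n,v,l)
a=cv2.imread("pics/scene0.png",0);b=cv2.imread("pics/last_scene.png",0)
t=b[228:298,445:570];res=cv2.matchTemplate(t,a[238:275,460:550],cv2.TM_CCOEFF_NORMED);_,v,_,l=cv2.minMaxLoc(res);print("flap",v,l,"(15,10 expected)")
E
```

```text
[([246, 232, 14, 11, 129], [252.1, 237.1])] [([378, 235, 17, 17, 209], [386.1, 243.0])]
13.625 [ 0.4274 -0.1328  0.2419] [ 0.4194 -0.1655  0.4699]
[253.3271 249.9704] [385.962  244.5735]
[252.5977 245.1159] [386.9456 243.3156]
[250.9814 234.3581] [389.1487 240.4982]
jug scene 0.9303661584854126 (10, 10)
jug top 0.6061473488807678 (10, 10)
vase scene 0.6017639636993408 (10, 10)
vase top 0.09069584310054779 (20, 20)
flap 0.9938731789588928 (15, 10) (15,10 expected)
```

The connector shows inside the jug in both views, the jug and flap are where they were, and the arm is clear.

```bash
python3 -c "
from plant import robot
print(robot.close_job())"
```

```text
the job is handed in; nothing more can be done
None
```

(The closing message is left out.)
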